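Pin an angle cleat to the plate in the welding jig

TASK

Lay the loose angle cleat flat on the plate that is clamped in the welding jig, roughly square with the jig and with its hole roughly over the plate's hole, and let go. Then take the drift pin (square grip, round collar) out of the wooden rack and push it down through the cleat's hole and the hidden hole of the plate below until its collar sits fully home on the cleat, then let go. The plate was clamped by eye, so feel for its hole with a light hand: never lean on the pin with more than 4 kg (40 N), and leave the bolt, the punch and the other loose things where they are.

Things in the scene. Friction and masses are not known exactly. Their poses are not given: they have to be found in the camera images.
- jig: Fixed steel welding jig: base block 110 (x) x 210 (y) x 20 mm high, origin at the centre of its underside, z up, y along its length. A steel plate 78 x 178 mm, 10 mm thick, is clamped on it; under the plate the base is open (slot 22 x 50 mm about the centre) so the pin can pass. Straps hold the plate's ends at y = +/-92 mm (22 mm wide, bolt heads to z = 41 mm).
- plate_centre (a point): Point over the jig's centre at the height of the clamped plate's top face (30 mm over the jig's underside). The plate's one hole (round, through, 13.5 mm, sharp-edged) lies on the jig's y axis through this point, x = 0, at an UNKNOWN y between -15 and +15 mm that is not measured. The plate does not yield to a push.
- cleat: Loose steel angle cleat, about 0.45 kg, on its flat leg. Origin on its hole's axis at the underside, z up. Flat leg 8 mm thick, x = -43 to +27, y = -35 to +35 mm; round through hole 13.5 mm, 1 mm chamfer, at the origin. Upright leg 8 mm thick at x = -43 to -35 mm, full width in y, top at z = 50 mm: grip it from above across x, at (-39, 0, 35) mm.
- cleat_hole (a point): Centre of the upper mouth of the cleat's hole, 8 mm above the cleat's underside. Once laid on the plate the cleat is loose: a pin in its hole drags it along easily, with 0.75 mm of play all round.
- pin: Loose steel drift pin, about 0.15 kg, upright in a hole of the rack. Origin on its axis under its collar, z up. Below: round shank 12 mm, 30 mm long, the last 2 mm tapering to a 10 mm flat end. Collar disc 26 mm across, z = 0 to 6 mm. Above: square grip 16 x 16 mm, sides along its x and y, z = 6 to 56 mm; grip it from above at z = 32 mm or higher.
- pin_tip (a point): Centre of the pin's lower end, on its axis, 30 mm below the collar's underside.
- rack: Fixed wooden rack 44 (x) x 160 (y) x 40 mm high, origin at the centre of its underside; three vertical 16 mm through holes at y = -55, 0 and +55 mm. The pin, the bolt and the punch stand in them in any order, collars or heads resting on the top.
- bolt: Hexagon bolt in the rack, head 22 mm across and only 10 mm tall above the rack; leave alone. Origin on its axis under the head.
- punch: Punch in the rack, with a round body 22 mm across and a mushroom head to 42 mm above the rack, no collar; leave alone. Origin on its axis at the rack's top.
- wrench: Loose wrench lying beyond the jig, leave alone.
- brush: Loose brush lying near the robot's base, leave alone.
- nut_ring: Loose steel ring 44 mm across, 14 mm high, leave alone.
- offcut: Loose rusty flat bar offcut 50 x 110 x 10 mm, leave alone.
Not all that is in view belongs to the job. What is shaped like the pin but blue or red is not meant.

How it is judged:
By the outcome, as a careful person would: the job done as asked, in the order asked, and still so for the second after the job is handed in, with the robot touching nothing.
It also fails if it takes over 72 s, if anything falls off the work surface, if the arm or the gripper's body presses on something with over 40 N, if the wrist force passes 120 N, or if a joint passes its speed limit or range.

ROBOT

A 6-joint arm with a two-finger parallel gripper is mounted at the origin on the work surface. World frame = base frame: x ahead of the robot, y to its left, z up, the work surface at z = 0. Lengths are in mm, angles in rad, forces in N, time in s.
With the tool pointing down it reaches from about 250 to 775 mm from the base axis. Payload 4 kg.
Tool frame: the origin (TCP) lies midway between the tips of the shut fingers; the grasp point (between the pads) lies 19 mm behind it; z points along the fingers, y is the line along which they close (so a half turn about z gives the same grasp; the last joint's range is limited). The gripper opens to 85 mm and grips with 20 to 120 N. Pads are 22 mm wide; open, the fingers measure 114 mm over their backs; the gripper's body (76 mm by 85 mm) begins 54 mm behind the grasp point. The pads swing forward as they close: fully open they stand 13 mm farther back than shut.
Start: joints at [1.241, 0.087, 1.371, -0, 1.684, -0.103], TCP at [123.681, 535.93, 231.341] pointing down, gripper open.
Joint ranges: [-3.1, 3.1], [-0.76, 2.03], [0.27, 2.55], [-1.08, 4.22], [0.17, 2.65], [-2.57, 2.57]. Speed limits (rad/s): [2.79, 2.79, 3.14, 3.14, 3.14, 3.14].

INTERFACE

Orientations are given as [roll, pitch, yaw] about the fixed x, y, z axes, in that order (R = Rz(yaw) Ry(pitch) Rx(roll)).
In Python, from station import bot, eoat, planner, status, get_image, sign_off gives the robot as it stands. Calls block until the motion is done:
- bot.move_ptp(position, orientation): joint-space move of the TCP to a pose.
- bot.move_l(position, orientation=None, speed=150): straight line of the TCP; orientation=None keeps the orientation; speed is the mean speed in mm/s.
- bot.move_j(angles): joint-space move.
- eoat.gripper_to(opening): finger opening in mm; the grip force is fixed at half the most; returns when the fingers have stopped.
- bot.pause(seconds).
- planner.inverse_kinematics(position, orientation): joint angles nearest the present ones, or None.
- status.state(): the state.
- get_image(name): name is "side" or "top" or "wrist"; returns a dict with "pixels" (400x640x3 uint8, red, green, blue), "z_map" (400x640 float32, mm along the optical axis (not along the pixel's ray), 0 where there is no reading), "vertical_fov" (degrees; the focal length in pixels is half the picture's height over the tangent of half this angle, whatever the lens; pixels are square), "cx", "cy" (the principal point, pixels), "R" (3x3) and "t" (3): a world point X has camera coordinates R X + t. Camera axes: x right, y down, z forward; pixel columns grow to the right and rows downward; lengths in mm; the calibration is good to about 2 mm. A picture is of the moment at which its call begins.
A pose or a line that the arm cannot do raises bot.PlanningError and nothing moves.
- sign_off(): hands the job in; it is judged then, once.
The state is a dict: "clock": time; "joint_pos": joint angles; "qvel": joint speeds; "joint_torque": joint torques, N m; "tool_pos": TCP position; "tool_rot": TCP orientation; "contact_force": force on the tool from outside, world axes, zero at the start; "ft_torque": the same for the moment, N m; "width": finger opening in mm; "finger_force": force on a finger pad.
Only numpy, scipy, OpenCV 4.12 (cv2) and the standard library are available. Lean on these libraries where they do the work, as an engineer would, in place of code of your own. Each camera call takes 0.05 s, during which the arm holds its last target. There are 200 camera calls.

## Working session

There is one attempt and no reset: what is moved stays moved. The work goes in short steps, each a Python script; the robot and the scene stay as the last script left them, time stands still between calls to the robot, and variables do not carry over. Pictures are saved under pics/ and viewed, at most 10 in all, crops included, and the job is handed in when it is done.

```bash
ls; mkdir -p pics; cat > h.py <<'E'
import numpy as np, cv2
from station import bot, eoat, planner, status, get_image, sign_off
def f(im): return 200/np.tan(np.radians(im["vertical_fov"])/2)
def px(im,u,v,z=None):
    """pixel -> world; by depth, or on the plane at height z"""
    d=np.array([(u-im["cx"])/f(im),(v-im["cy"])/f(im),1.]); R=np.array(im["R"]);t=np.array(im["t"])
    C=-R.T@t; r=R.T@d
    s=(z-C[2])/r[2] if z is not None else im["z_map"][int(round(v)),int(round(u))]
    return C+s*r
def save(n,name): 
    im=get_image(n); cv2.imwrite(f"pics/{name}.png",im["pixels"][:,:,::-1]); np.savez(f"pics/{name}.npz",**im); return im
def load(name):
    d=np.load(f"pics/{name}.npz"); return {k:d[k] for k in d.files}
E
python3 - <<'E'
from h import *
for n in ("top","side"):
    im=save(n,n+"0"); print(n,im["vertical_fov"],im["cx"],im["cy"],-np.array(im["R"]).T@im["t"])
s=status.state(); print(s)
a=cv2.imread("pics/top0.png")
E
```

```text
pics
top 52.89146698507638 319.7316787786295 196.06355979391836 [ 483.69150359  -39.6185809  1009.27448833]
side 53.47448465835866 323.4762411140991 203.3014396752209 [ 160.95417185 -544.60195056  704.68583836]
{'clock': 0.1, 'joint_pos': array([ 1.24089432e+00,  8.79237061e-02,  1.37211651e+00,  6.38265108e-07,
        1.68358321e+00, -1.03090420e-01]), 'qvel': array([ 0.00103251, -0.0023344 , -0.00299029, -0.00037699, -0.00211712,
        0.00109611]), 'joint_torque': array([ 1.73390046e-03, -3.53014362e+01, -3.14220035e+01, -1.34553788e-04,
        7.87402008e-03,  2.97091653e-06]), 'tool_pos': array([123.5346901 , 535.4931408 , 230.22608246]), 'tool_rot': array([-3.13957274e+00, -2.09612525e-04,  2.91478092e+00]), 'contact_force': array([-0.29089085,  0.33510173, -0.04201225]), 'ft_torque': array([ 0.04018144, -0.05742761,  0.0017083 ]), 'finger_force': 0.0, 'width': 85.37301037379488}
```

View pics/top0.png

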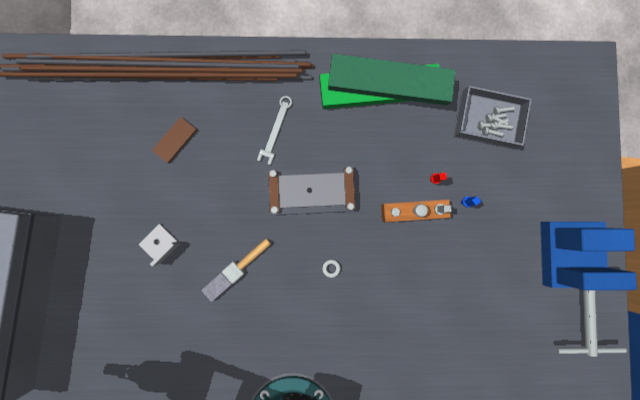

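View pics/side0.png

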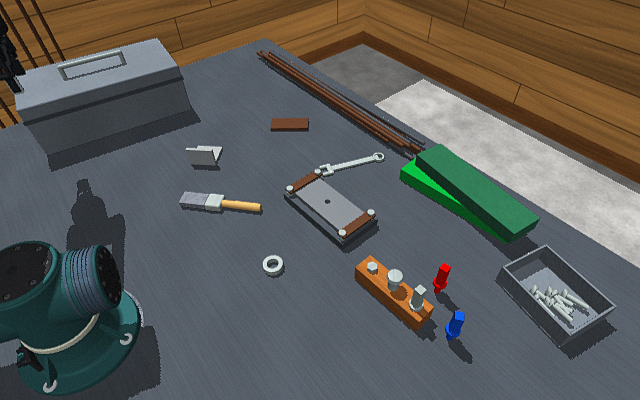

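The top view shows the cleat at (157,243), the jig at (312,190) with a dark hole mark at (309,190), and the rack at (417,211). Things that could be taken for the pin:
- rack (443,209): square grip, steel
- rack (421,211): round mushroom, the punch
- rack (396,212): low head, the bolt
- red (438,178) and blue (472,202): lookalikes standing outside the rack

I choose (443,209) and will check it in close crops.

```bash
python3 - <<'E'
import cv2,numpy as np
a=cv2.imread("pics/top0.png"); s=cv2.imread("pics/side0.png")
z=lambda i,x,y,w,h,k:cv2.resize(i[y:y+h,x:x+w],None,fx=k,fy=k,interpolation=cv2.INTER_CUBIC)
A=z(a,375,165,100,67,4); B=z(a,262,160,100,67,4); C=z(a,130,215,60,67,4); D=z(s,350,240,140,67,4)
o=np.zeros((536,800,3),np.uint8); o[:268,:400]=A;o[:268,400:]=B;o[268:,:240]=C;o[268:,240:]=D
cv2.imwrite("pics/crop1.png",o)
E
```

```text
(no output)
```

View pics/crop1.png

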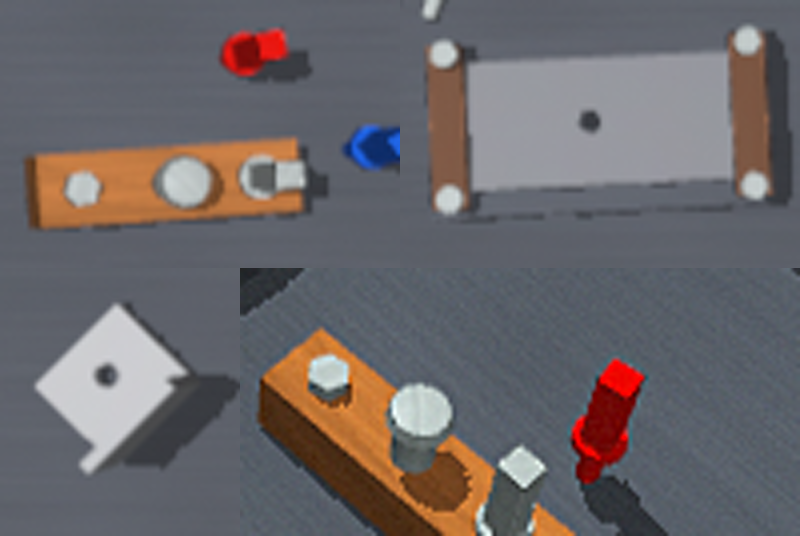

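The crop confirms it. The pin in the rack has a square grip on a disc collar at the +px end, and the bolt and punch are different. The cleat's hole is at about (156.5,241.8), with its upright leg on the lower-right side.

```bash
python3 - <<'E'
from h import *
im=load("top0"); np.set_printoptions(precision=1,suppress=True)
B=[px(im,u,v,41) for u,v in [(272.75,173.25),(349,170),(350.5,206.5),(274.25,209.75)]]
print("bolts",np.array(B)); c=np.mean(B,0); ydir=(B[0]+B[3]-B[1]-B[2]); yaw=np.arctan2(-ydir[0],ydir[1]); print("jig",c,yaw, "len",np.linalg.norm(ydir)/2)
print("hole",px(im,309.5,190.25,30), "depthchk",px(im,290,190),px(im,309.5,190.25))
print("cleathole",px(im,156.5,241.75,8),px(im,152,235))
print("cleat corners flat", [px(im,130+a/4,215+b/4,8) for a,b in [(118,303),(36,385)]])
print("pin top",px(im,447.5,208.75,96),px(im,448,209),"collar",px(im,440,209,46))
print("rack corners",[px(im,375+a/4,165+b/4,40) for a,b in [(38,156),(297,138),(302,211),(37,228)]])
print("punch,bolt",px(im,421.5,210.5,82),px(im,396,212,50))
E
```

```text
bolts [[ 595.9   45.3   41. ]
 [ 604.4 -139.3   41. ]
 [ 515.8 -142.5   41. ]
 [ 507.9   41.1   41. ]]
jig [556.  -48.8  41. ] 0.04442069830084205 len 184.224878006594
hole [555.8 -43.5  30. ] depthchk [556.3   4.   30.3] [557.9 -43.6   0.4]
cleathole [430.3 331.    8. ] [446.9 341.2  10.9]
cleat corners flat [array([311.6, 321. ,   8. ]), array([262.8, 369. ,   8. ])]
pin top [ 508.9 -359.7   96. ] [ 508.3 -360.3   97.4] collar [ 509.7 -358.9   46. ]
rack corners [array([ 521.9, -225.3,   40. ]), array([ 533., -384.,   40.]), array([ 488.6, -386.2,   40. ]), array([ 478.3, -224.2,   40. ])]
punch,bolt [ 505.2 -303.5   82. ] [ 502.3 -250.9   50. ]
```

```bash
python3 - <<'E'
from h import *
np.set_printoptions(precision=1,suppress=True)
bot.move_ptp([425,326,260],[np.pi,0,2.356])
im=save("wrist","w1"); print(-np.array(im["R"]).T@im["t"],status.state()["tool_pos"],status.state()["clock"])
bot.move_ptp([556,-48,260],[np.pi,0,0.044+np.pi/2]); im=save("wrist","w2")
a=cv2.imread("pics/w1.png");b=cv2.imread("pics/w2.png")
cv2.imwrite("pics/ww.png",np.hstack([cv2.resize(a,(400,250)),cv2.resize(b,(400,250))]))
print(status.state()["clock"])
E
```

```text
[377.2 373.6 402. ] [424.2 326.9 259.9] 1.525
3.05
```

View pics/ww.png

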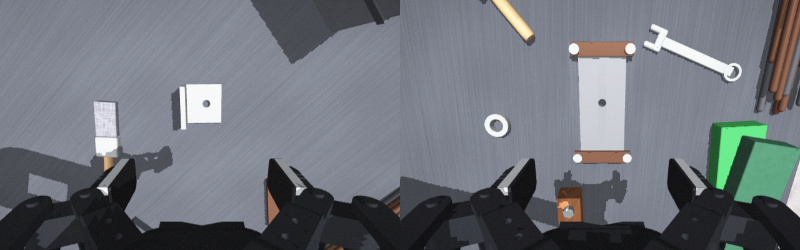

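The wrist views show the cleat (left half) with its hole at (206,103) and its upright on the left. The jig (right half) has its plate hole at (602,103) and four bolt heads. I'll enlarge both to read them.

```bash
python3 - <<'E'
import cv2,numpy as np
a=cv2.imread("pics/w1.png"); b=cv2.imread("pics/w2.png")
z=lambda i,x,y,w,h,k:cv2.resize(i[y:y+h,x:x+w],None,fx=k,fy=k,interpolation=cv2.INTER_CUBIC)
A=z(a,270,125,90,90,4); B=z(b,262,60,110,147,4)
o=np.zeros((588,800,3),np.uint8); o[:360,:360]=A;o[:,360:]=B
cv2.imwrite("pics/crop2.png",o)
E
```

```text
(no output)
```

View pics/crop2.png

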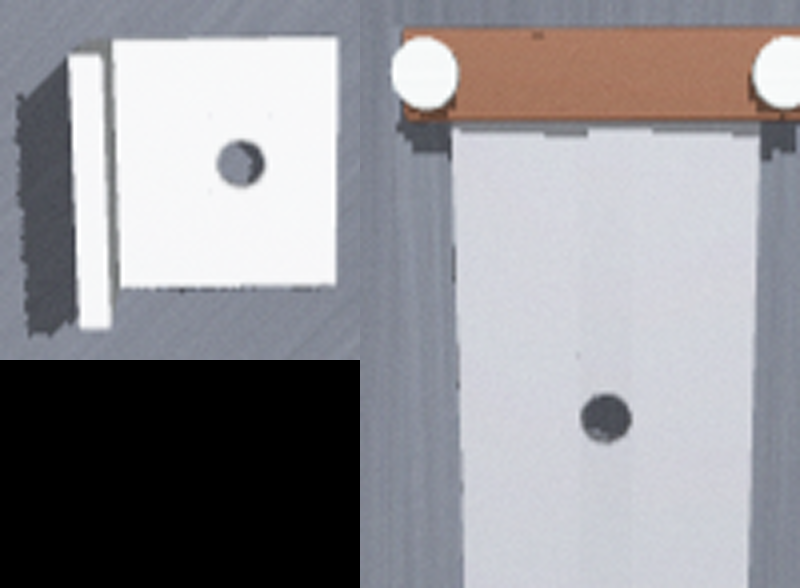

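```bash
python3 - <<'E'
from h import *
np.set_printoptions(precision=2,suppress=True)
w1,w2=load("w1"),load("w2")
c=lambda im,a,b,x,y,z:px(im,x+a/4,y+b/4,z)
h=c(w1,240,163,270,125,8); u0,u1=c(w1,85.5,54,270,125,50),c(w1,95,328,270,125,50)
e0,e1=c(w1,338,37,270,125,8),c(w1,337,285,270,125,8)
print("cleat hole",h,"upright",u0,u1,"mid",(u0+u1)/2,"len",np.linalg.norm(u1-u0),"edge",np.linalg.norm(e1-e0))
for p,q in((u0,u1),(e0,e1)):
    d=(p-q)/np.linalg.norm(p-q); n=np.array([d[1],-d[0]]); print("yaw",np.arctan2(n[1],n[0]))
print("dist hole-upright",np.linalg.norm(((u0+u1)/2-h)[:2]))
ph=c(w2,606-360,418,262,60,30)
print("plate hole",ph)
L=[c(w2,x-360,y,262,60,30) for x,y in((452,130),(464,588),(759,135),(749,588))]
for p,q in((L[0],L[1]),(L[2],L[3])):
    d=p-q; print("plate edge",p,q,"yaw",np.arctan2(-d[0],d[1]))
bl=np.array([c(w2,425-360,73,262,60,41),c(w2,786-360,73,262,60,41)]); print(bl,bl.mean(0),np.linalg.norm(bl[0]-bl[1]))
b2=np.array([px(w2,177*1.6,158*1.6,41),px(w2,227*1.6,158*1.6,41)]);print(b2,"jig",(bl.mean(0)+b2.mean(0))/2)
E
```

```text
cleat hole [430.1  332.74   8.  ] upright [378.2  329.13  50.  ] [428.71 280.03  50.  ] mid [403.45 304.58  50.  ] len 70.44756317512582 edge 70.57543582745394
yaw 0.7995368834585774
yaw 0.8070307987685007
dist hole-upright 38.771829997594644
plate hole [556.33 -41.85  30.  ]
plate edge [514.   29.6  30. ] [519.58 -90.74  30.  ] yaw 0.046325600067974156
plate edge [591.54  32.02  30.  ] [597.82 -87.07  30.  ] yaw 0.05265187283310345
[[508.34  42.24  41.  ]
 [595.84  46.33  41.  ]] [552.09  44.28  41.  ] 87.595575923549
[[ 516.37 -140.48   41.  ]
 [ 604.74 -136.33   41.  ]] jig [556.32 -47.06  41.  ]
```

```bash
cat >> h.py <<'E'
def S(): return status.state()
def Fz(): return np.mean([(bot.pause(0.02),S()["contact_force"])[1] for _ in range(4)],0)
def down(yaw): return [np.pi,0,yaw]
def Rz(a,v): return np.array([np.cos(a)*v[0]-np.sin(a)*v[1],np.sin(a)*v[0]+np.cos(a)*v[1]])
E
python3 - <<'E'
from h import *
np.set_printoptions(precision=2,suppress=True)
cy=0.803; g=np.array([430.2,332.3])+Rz(cy,(-39,0)); print(g)
bot.move_ptp([*g,110],down(cy+np.pi/2)); eoat.gripper_to(50)
bot.move_l([*g,16],speed=120); print(S()["tool_pos"],Fz())
eoat.gripper_to(0); print("w",S()["width"],S()["finger_force"],Fz())
bot.move_l([*g,110],speed=150); base=Fz(); print("w",S()["width"],base)
jy=0.048; p=np.array([556.2,-42.3])+Rz(jy,(-39,0))
bot.move_ptp([*p,110],down(jy+np.pi/2)); base=Fz()
bot.move_l([*p,50],speed=80); print("base",base,Fz(),S()["tool_pos"],S()["clock"])
z=48.5
while z>43:
    bot.move_l([*p,z],speed=20); d=Fz()-base; print(z,d)
    if d[2]>3: break
    z-=0.5
eoat.gripper_to(40); print(S()["width"],Fz())
bot.move_l([*p,130],speed=150)
print(S()["clock"])
E
```

```text
[403.11 304.24]
[403.75 304.65  16.81] [0.05 0.25 0.2 ]
w 7.279009689185447 59.577017426490784 [-0.37 -1.1   3.95]
w 7.020342165694638 [-0.08  0.15 -5.56]
base [ 0.1   0.17 -4.93] [-0.14 -0.38 -4.31] [518.02 -44.35  50.93] 9.7917
48.5 [-0.15 -0.09 -0.3 ]
48.0 [-0.13 -0.13  0.5 ]
47.5 [-0.33 -0.05  0.45]
47.0 [ 0.04 -0.31  0.15]
46.5 [-0.59 -0.08  1.47]
46.0 [-2.59 -0.06  5.39]
40.01187543922298 [0.44 0.18 0.06]
12.8833
```

```bash
python3 - <<'E'
from h import *
bot.move_ptp([556,-48,260],down(0.048+np.pi/2)); save("wrist","w3")
bot.move_ptp([509,-359,270],down(0.07)); im=save("wrist","w4")
a=cv2.imread("pics/w3.png");b=cv2.imread("pics/w4.png")
z=lambda i,x,y,w,h,k:cv2.resize(i[y:y+h,x:x+w],None,fx=k,fy=k,interpolation=cv2.INTER_CUBIC)
u,v,w=(lambda c:(c[0]/c[2]*f(im)+im["cx"],c[1]/c[2]*f(im)+im["cy"],c[2]))(np.array(im["R"])@[509,-359,60]+im["t"]); print(u,v)
x,y=int(u)-55,max(0,int(v)-70); print("off",x,y)
o=np.hstack([z(a,270,80,90,140,4),z(b,x,y,110,140,4)]); cv2.imwrite("pics/crop3.png",o)
print(S()["clock"])
E
```

```text
324.3841384489192 171.63961214247377
off 269 101
14.7833
```

View pics/crop3.png

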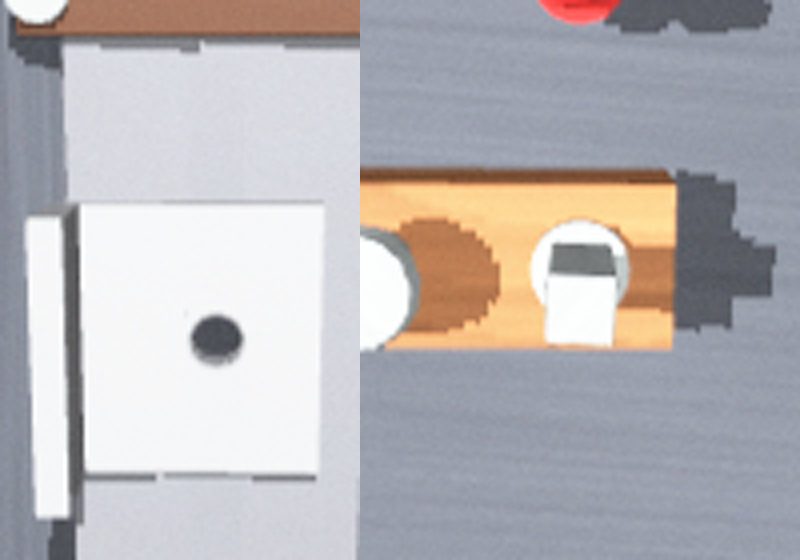

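The cleat lies square on the plate with its hole at crop (217,338). The pin stands in its rack hole with the collar centre at crop (580,267) and the grip top at (580,310).

```bash
python3 - <<'E'
from h import *
np.set_printoptions(precision=3,suppress=True)
w3,w4=load("w3"),load("w4")
c=lambda a,b,z:px(w3,270+a/4,80+b/4,z)
print("cleat hole",c(217,338,38)); 
e0,e1=c(324,205,38),c(317,475,38); d=e0-e1; print("yaw",np.arctan2(-d[0],d[1]),np.linalg.norm(d))
q=lambda a,b,z:px(w4,269+(a-360)/4,101+b/4,z)
P=[q(*k,96) for k in((548,277),(614,277),(611,346),(545,343))]; print(np.array(P),"top",np.mean(P,0))
print("collar",q(580,268,46))
d=(P[1]-P[0])+(P[2]-P[3]); print("pin yaw from x-edges",np.arctan2(d[1],d[0])); d=(P[0]-P[3])+(P[1]-P[2]); print(np.arctan2(d[1],d[0]))
r=q(674,184,40)-q(672,349,40); print("rack yaw", np.arctan2(r[1],r[0]),q(674,184,40),q(672,349,40))
print("red",q(580,20,0), q(580,20,30))
E
```

```text
cleat hole [556.363 -41.506  38.   ]
yaw 0.04355063454776143 70.74707482187154
[[ 516.481 -350.748   96.   ]
 [ 517.571 -365.65    96.   ]
 [ 501.534 -366.246   96.   ]
 [ 501.132 -351.099   96.   ]] top [ 509.18  -358.436   96.   ]
collar [ 510.198 -358.541   46.   ]
pin yaw from x-edges -1.5211373797488748
0.030131512843775066
rack yaw 0.07901747783638449 [ 533.131 -381.549   40.   ] [ 488.863 -385.054   40.   ]
red [ 572.512 -354.002    0.   ] [ 572.69  -353.951   30.   ]
```

```bash
cat >> h.py <<'E'
def feel(xy,z0,z1,base,step=0.5,lim=8):
    """lower in small steps until the force passes lim or z1 is reached"""
    z=z0
    while z>z1:
        z-=step; bot.move_l([*xy,z],speed=25); s=S(); d=s["contact_force"]-base
        if d[2]>lim*0.5: d=Fz()-base
        if d[2]>lim: break
    return z,S()["tool_pos"],d
E
python3 - <<'E'
from h import *
np.set_printoptions(precision=2,suppress=True)
g=np.array([509.7,-358.5]); yaw=0.04
bot.move_ptp([*g,130],down(yaw)); eoat.gripper_to(36)
bot.move_l([*g,58],speed=100); print(S()["tool_pos"],Fz())
eoat.gripper_to(0); print("w",S()["width"],S()["finger_force"],Fz(),S()["tool_pos"])
bot.move_l([*g,150],speed=120); print("w",S()["width"],Fz(),S()["tool_pos"])
p=np.array([556.4,-41.6])
bot.move_ptp([*p,150],down(0.045)); bot.move_l([*p,95],speed=80); bot.pause(0.2); base=Fz(); print("base",base,S()["tool_pos"])
np.save("base.npy",base)
save("side","s5")
print(feel(p,90,80,base)); print(S()["clock"])
E
```

```text
[ 510.15 -358.88   58.76] [-0.25 -0.36 -0.22]
w 15.174307446808188 58.74763369560242 [ 0.21 -0.22  3.46] [ 510.28 -358.91   59.2 ]
w 15.087969197615218 [ 0.06  0.04 -1.99] [ 509.01 -357.94  148.24]
base [ 0.05 -0.2  -2.04] [556.79 -41.64  95.7 ]
(80.0, array([556.42, -41.63,  79.97]), array([ 0.11, -0.61,  1.35]))
25.3917
```

The tip is in the cleat's hole, past its top face with no force. I'll go on towards the plate.

```bash
python3 - <<'E'
from h import *
np.set_printoptions(precision=2,suppress=True)
base=np.load("base.npy"); p=np.array([556.4,-41.6])
z,t,d=feel(p,80,70,base); print(z,t,d)
print(S()["clock"])
E
```

```text
70.0 [556.39 -41.6   69.96] [ 0.37 -0.85  0.06]
30.3917
```

```bash
python3 - <<'E'
from h import *
np.set_printoptions(precision=2,suppress=True)
base=np.load("base.npy"); p=np.array([556.4,-41.6])
z,t,d=feel(p,70,60,base,step=1.5); print(z,t,d,S()["clock"])
if d[2]<8:
    z,t,d=feel(p,z,53,base); print(z,t,d,S()["clock"])
save("wrist","w6"); save("side","s6")
a=cv2.imread("pics/s6.png")[150:260,260:420]; cv2.imwrite("pics/s6c.png",cv2.resize(a,None,fx=5,fy=5,interpolation=cv2.INTER_CUBIC))
E
```

```text
59.5 [556.34 -41.59  59.32] [ 1.53 -0.69  0.8 ] 32.1417
56.0 [556.51 -41.59  57.14] [-3.04  0.33  9.14] 34.025
```

View pics/s6c.png

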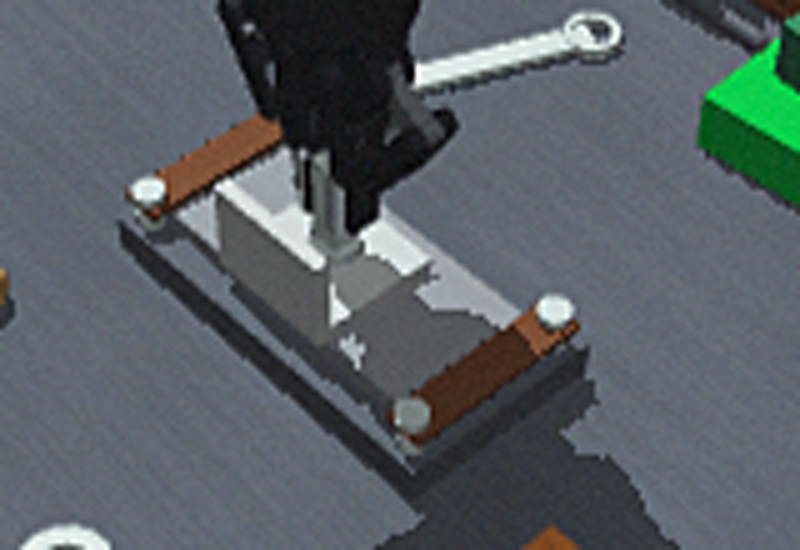

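The collar sits at the cleat's surface (crop (335,240)). The TCP is at 57.1 against 57.2 expected when home. One gentle press, then release and check.

```bash
python3 - <<'E'
from h import *
np.set_printoptions(precision=2,suppress=True)
base=np.load("base.npy"); p=np.array([556.4,-41.6])
z,t,d=feel(p,56,54.5,base,lim=14); print(z,t,d)
eoat.gripper_to(32); print(S()["width"],Fz())
bot.move_l([*p,180],speed=120); 
bot.move_ptp([500,-48,300],down(0.045+np.pi/2))
im=save("wrist","w7"); sd=save("side","s7")
u,v,w=(lambda c:(c[0]/c[2]*f(im)+im["cx"],c[1]/c[2]*f(im)+im["cy"],c[2]))(np.array(im["R"])@[556,-42,40]+im["t"]); print(u,v)
x,y=max(0,int(u)-50),max(0,int(v)-55)
a=cv2.resize(cv2.imread("pics/w7.png")[y:y+110,x:x+100],(400,440),interpolation=cv2.INTER_CUBIC)
b=cv2.resize(cv2.imread("pics/s7.png")[150:260,280:380],(400,440),interpolation=cv2.INTER_CUBIC)
cv2.imwrite("pics/fin.png",np.hstack([a,b])); print("off",x,y,S()["clock"])
E
```

```text
54.5 [556.55 -41.58  57.11] [-6.22  0.24 15.37]
31.661532134471962 [ 0.62 -0.15 -0.26]
372.4662312508104 161.60239626247437
off 322 106 38.1667
```

View pics/fin.png

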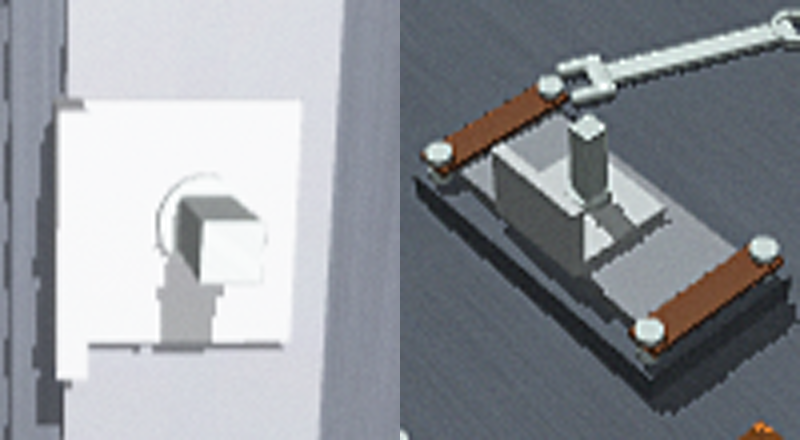

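The pin stands upright with its collar on the cleat (left crop: collar (210,220), grip top (232,252)), and the cleat is square and flat. I'll check the heights by depth, then hand in.

```bash
python3 - <<'E'
from h import *
np.set_printoptions(precision=1,suppress=True)
w=load("w7"); c=lambda a,b:px(w,322+a/4,106+b/4)
top=c(232,252); print("top",top,"collar",c(168,210),c(225,184),"cleat",c(120,150),c(280,320),c(100,300))
if abs(top[2]-94)<2: sign_off(); print("signed off")
E
```

```text
top [556.4 -41.2  92.3] collar [545.5 -38.3  44.2] [561.1 -30.3  43.4] cleat [531.5 -22.8  36.9] [581.8 -70.3  36.5] [528.7 -67.1  34.5]
the job is handed in; nothing more can be done
signed off
```

Job handed in at about 38 s: the cleat lies flat and square on the plate and the pin is through both holes with its collar home (pressed with about 15 N), then released; the final depth check read the pin top at 92.3 mm against 94 mm nominal, within calibration error.

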